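Collapse the telescopic work support and bar it shut

ROBOT

A 7-joint arm with a two-finger parallel gripper is mounted at the origin on the work surface. World frame = base frame: x ahead of the robot, y to its left, z up, the work surface at z = 0. Lengths are in m, angles in rad, forces in N, time in s.
With the tool pointing down it reaches from about 0.4 to 0.85 m from the base axis. Payload 10.4 kg.
Tool frame: the origin (TCP) lies at the very end of the fingers, on their centre line; the grasp point (between the pads) lies r.pinch_z behind it (r.pinch_z is the distance from the TCP to the grasp point, in m); z points along the fingers, x is the direction in which the jaws open and shut, and the axes are right-handed (so a half turn about z gives the same grasp; the last joint's range is limited). The gripper opens to 87 mm and grips with 3 to 60 N. Pads are 19 mm wide; open, the fingers measure 117 mm over their backs; the gripper's body (75 mm by 190 mm) begins 51 mm behind the grasp point.
Start: joints at [1.306, 0.332, -0.065, 1.46, 0.022, 1.35, -0.088], TCP at [0.15, -0.607, 0.223] pointing down, gripper open.
Joint ranges: [-2.6, 2.6], [-0.5, 2.12], [-1.47, 1.34], [0.16, 2.42], [-1.27, 4.41], [0.06, 2.06], [-2.6, 2.6]. Speed limits (rad/s): [2.22, 2.22, 2.79, 2.79, 3.14, 3.14, 3.14].

INTERFACE

Orientations are given as a unit quaternion [x, y, z, w].
In Python, from bench import r gives the robot as it stands.
- The arm moves only by the tool carry_out, never from a script. Its argument "increments" is text: rows parted by semicolons, each of 7 numbers parted by spaces: the turn, a rotation vector about the tool's x, y, z in degrees, then the shift along the tool's x, y, z in m, then the finger opening in m, from 0 to 0.087. A call has exactly 5 rows; each row is the pose to reach, as a shift and turn from the pose measured when the call began, along the tool's axes at that moment; what a row does not reach only later rows make up. A row lasts 1/8 s, in which the tool goes at most 62.5 mm and 10.7 degrees, less where a joint would pass 70% of its speed; a pose out of reach is approached as far as the arm can. A call with a gripper value outside its range is refused whole. The fingers move at their own pace and stop on an object; "squeeze" is the grip in N (left out, the last holds). Time passes only in rows, so rows that repeat a pose let the fingers close, or fill a call up. It gives the time, the measured TCP pose, the force and the opening at its end, in the units of the state.
- r.read_state(): the state, without advancing time (a new reading comes with each control period).
- r.camera(name): name is "side" or "top" or "wrist"; returns (picture, depth): 400x640x3 uint8, blue, green, red; 400x640 float32, m along the optical axis (not along the pixel's ray), 0 where there is no reading.
- r.camera_model(name): a dict with "K" (3x3 intrinsics, pixels), "k1" (the pictures are not rectified: a ray, as slopes to the right and down, at radius r is drawn at 1 + k1 r^2 times it, then the intrinsics apply), "extrinsics" (4x4, takes a point from camera to world coordinates). Camera axes: x right, y down, z forward; pixel columns grow to the right and rows downward; lengths in m; the calibration is good to about 2 mm. A picture is of the moment at which its call begins: read the wrist's pose just before it. camera_model takes no time and is no camera call; for the wrist camera it gives the pose at the moment of the call.
- r.close_job(): hands the job in, once; it reports no verdict.
The state is a dict: "time": time; "joint_positions": joint angles; "joint_vel": joint speeds; "joint_torque": joint torques, N m; "ee_pos": TCP position; "eef_rot": TCP orientation; "ft_force": force on the tool from outside, world axes, zero at the start; "torque": the same for the moment, N m; "width": finger opening in m.
Only numpy, scipy, OpenCV 4.12 (cv2) and the standard library are available. Lean on these libraries where they do the work, as an engineer would, in place of code of your own. Each camera call takes 0.05 s, during which the arm holds its last target.

TASK

Put the telescopic work support away: push its extended tubes fully home, the inner tube into the middle tube first and only then the middle tube into the outer one. Then thread the loose square transport bar through one lug, the eye block of the inner tube and the other lug, so that it sticks out on both sides, and let go of it; do not knock over the spray can or the jar.

Things in the scene. Friction and masses are not known exactly. Their poses are not given: they have to be found in the camera images.
- support: Telescopic work support, bolted to the bench (place and yaw vary). Origin: on the bench under the mouth of the outer tube. x = closing direction of the tubes, roughly away from the robot; y across; z up. Outer tube: grey, 50 mm square, x 0 to 150 mm, axis 42 mm above the bench. Bottom plate: 8 mm thick, 110 mm wide, x -60 to +155 mm. Two grey upright lugs stand at x = -30 mm.
- lug_mid (a point): Fixed point of the support midway between the 20 x 20 mm square through holes of its two lugs, 82 mm above the bench; axes as of the support, the holes run along y. Each lug: plate 40 mm (x) by 8 mm (y), top 104 mm above the bench, inner face 34 mm and outer face 42 mm from this point.
- eye (a point): Centre of the 20 x 20 mm square through hole (along y, 82 mm above the bench) in the steel eye block on the inner tube's free end; axes as of the support. Block: 32 mm (x) by 36 mm (y), 20 to 102 mm above the bench; it can be pushed on its flat -x face, 16 mm from here. With both tubes home this point meets lug_mid: three holes in line.
- collar (a point): Centre of the dark square collar (52 x 52 mm, 14 mm thick along x, centre 42 mm above the bench) on the free end of the 40 mm square middle tube. Axes as of the support. Fully home it touches the mouth of the outer tube (centre at x = -7 mm in the support's frame).
- inner_tube (a joint): How far the inner tube (30 mm square) is out of the middle tube, m: 0 = fully home, eye block against the collar. Starts 0.040 to 0.065. It slides with about 4 N of friction and stays where it is left.
- middle_tube (a joint): How far the middle tube is out of the outer tube, m: 0 = fully home, collar against the mouth; it carries the inner tube. Starts 0.030 to 0.055. About 10 N of friction; stays where it is left. So a push on the eye block closes the inner tube first and, once that is home, the middle tube.
- bar_mid (a point): Centre of the loose transport bar: 14 x 14 mm square steel, 180 mm long along its x axis, the last 12 mm at both ends tapering to 8 mm; 0.15 to 0.31 kg. Starts lying on the bench (centre 7 mm up), left or right of the support; either end may go first. The piece on the other side is an offcut of angle iron (140 mm long, 32 mm legs), not needed.
- can_mid (a point): Half-way up a standing spray can, 62 mm in diameter, 175 mm tall. Leave it standing.
- jar_mid (a point): Half-way up a standing grey jar, 72 mm in diameter, 100 mm tall. Leave it standing.
There are look-alikes about, which are no part of the job. Of the things like the part that bears can_mid, leave any that is green or pink; of the rest the larger one is meant.

How it is judged:
By the outcome, as a careful person would: the job done as asked, in the order asked, and still so for the second after the job is handed in, with the robot touching nothing.
It also fails if it takes over 64 s, if anything falls off the work surface, if the arm or the gripper's body presses on something with over 40 N, if the wrist force passes 120 N, or if a joint passes its speed limit or range.

## Working session

There is one attempt and no reset: what is moved stays moved. The work goes in short steps, Python scripts to look and compute and a tool call to move; the robot and the scene stay as the last step left them, time stands still between calls to the robot, and variables do not carry over. Pictures are saved under pics/ and viewed, and the job is handed in when it is done.

Besides the shell and the picture viewer there is one more tool, called after "Request:" by a JSON object that holds its "method" and its "body", one argument or row to a line. carry_out: Moves the arm, as the interface text tells. Its arguments: {"type":"object","properties":{"increments":{"type":"string"},"squeeze":{"type":"number"}},"required":["increments"]}

```bash
ls; mkdir -p pics; python3 - <<'E'
from bench import r
import cv2,numpy as np
s=r.read_state();print(s); print(r.pinch_z)
for n in ("side","top","wrist"):
    m=r.camera_model(n);print(n,m)
    p,d=r.camera(n);cv2.imwrite(f"pics/{n}0.png",p);np.save(f"pics/{n}0.npy",d)
E
```

```text
pics
{'time': 0.0, 'joint_positions': array([ 1.30643485,  0.33283771, -0.06468802,  1.46096406,  0.02160178,
        1.34986958, -0.08846501]), 'joint_vel': array([-1.62599846e-03, -9.37011189e-04, -2.41633331e-04,  1.61852030e-04,
        9.91255141e-04,  8.96424652e-06, -1.03812769e-03]), 'joint_torque': array([ 2.09961313e-04, -6.23263407e+01,  2.47175008e-02, -3.89895451e+01,
       -6.12912420e-02,  3.98029271e-02,  1.17875929e-04]), 'ee_pos': array([ 0.14952753, -0.60645141,  0.22176437]), 'eef_rot': array([ 7.87228320e-01, -6.16661248e-01, -5.65439093e-04, -3.98265989e-04]), 'ft_force': array([ 0.82275142, -0.06268959, -0.71292255]), 'torque': array([ 0.00839293, -0.0016495 , -0.03960565]), 'width': 0.08715366363450339}
0.0187
side {'K': array([[486.34738911,   0.        , 318.93233137],
       [  0.        , 486.34738911, 190.36577235],
       [  0.        ,   0.        ,   1.        ]]), 'k1': 0.01693273283965075, 'extrinsics': array([[-0.92465249, -0.24874739,  0.28834442,  0.14079834],
       [-0.38062791,  0.6272337 , -0.6794853 ,  1.08296822],
       [-0.01183914, -0.73
[... 305 characters left out ...]
array([[ 0.01327954, -0.98578002,  0.16751538,  0.34339802],
       [-0.99974501, -0.01614965, -0.01578273,  0.05591868],
       [ 0.01826361, -0.16726308, -0.98574312,  1.4439102 ],
       [ 0.        ,  0.        ,  0.        ,  1.        ]])}
wrist {'K': array([[325.73238116,   0.        , 317.5051095 ],
       [  0.        , 325.73238116, 201.5416985 ],
       [  0.        ,   0.        ,   1.        ]]), 'k1': -0.06111426197498809, 'extrinsics': array([[ 0.23980764, -0.93129019, -0.27420954,  0.22629509],
       [-0.97081872, -0.23057212, -0.06593569, -0.58874618],
       [-0.00181982,  0.28201964, -0.95940691,  0.38468768],
       [ 0.        ,  0.        ,  0.        ,  1.        ]])}
```

View pics/top0.png

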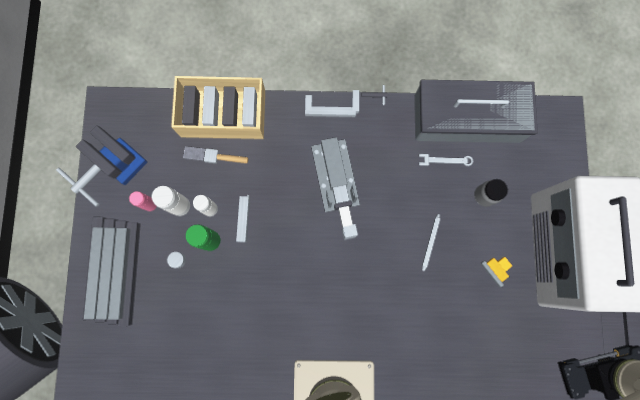

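View pics/side0.png

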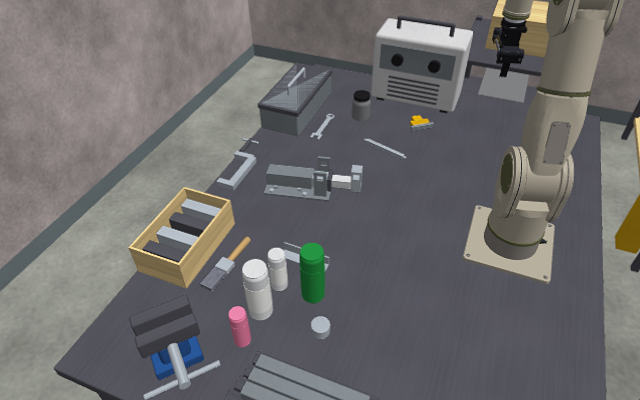

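Top view: the support's mouth is at about (340,190) and its eye block at (349,232). Candidates for the bar are the pointed thin bar at (431,242), which is my choice, and the angle offcut at (242,218). The loose rod at (385,95) and the wrench at (445,160) are not it. For the can, the large white one at (170,200) fits, not the small white (205,205), green (203,237) or pink (143,200). The jar is at (492,190). I'll check these in a crop.

```bash
cat > h.py <<'E'
import numpy as np,cv2
from bench import r
from scipy.spatial.transform import Rotation as R
def rays(m,uv):
    uv=np.atleast_2d(np.float64(uv));K=m["K"];k1=m["k1"]
    D=np.array([k1,0,0,0,0.])
    p=cv2.undistortPoints(uv[:,None],K,D)[:,0]
    return p
def toplane(m,uv,z):
    p=rays(m,uv);E=m["extrinsics"]
    d=np.c_[p,np.ones(len(p))]@E[:3,:3].T;o=E[:3,3]
    z=np.broadcast_to(z,len(p))
    return o+d*((z-o[2])/d[:,2])[:,None]
def cloud(m,depth):
    h,w=depth.shape;u,v=np.meshgrid(np.arange(w),np.arange(h))
    uv=np.c_[u.ravel(),v.ravel()].astype(float)
    p=rays(m,uv);E=m["extrinsics"]
    P=np.c_[p,np.ones(len(p))]*depth.ravel()[:,None]
    return (P@E[:3,:3].T+E[:3,3]).reshape(h,w,3)
def proj(m,P):
    E=np.linalg.inv(m["extrinsics"]);P=np.atleast_2d(P)@E[:3,:3].T+E[:3,3]
    s=P[:,:2]/P[:,2:];s=s*(1+m["k1"]*(s**2).sum(1,keepdims=True))
    return s@m["K"][:2,:2].T+m["K"][:2,2]
E
python3 - <<'E'
from h import *
p=cv2.imread("pics/top0.png");d=np.load("pics/top0.npy")
cv2.imwrite("pics/t_crop.png",cv2.resize(p[120:290,290:470],None,fx=4,fy=3.5,interpolation=cv2.INTER_CUBIC)[:600,:800])
m=r.camera_model("top");C=cloud(m,d)
for n,(u,v) in dict(bar=(431,242),eyetop=(349,232),can=(170,192),jar=(495,188),smallcan=(203,203),deck=(400,300),angle=(242,218)).items(): print(n,C[v,u].round(4))
# bar segmentation by brightness
g=cv2.cvtColor(p,cv2.COLOR_BGR2GRAY);mask=np.zeros_like(g);mask[205:280,410:450]=(g[205:280,410:450]>130)*255
c=max(cv2.findContours(mask,0,1)[0],key=cv2.contourArea)
(cx,cy),(w,h),a=cv2.minAreaRect(c);b=cv2.boxPoints(((cx,cy),(w,h),a));print(cx,cy,w,h,a)
W=toplane(m,[(cx,cy)],.01)[0];print("barc",W)
print(toplane(m,b,.014).round(4)); print(np.unique((C[...,2][mask>0]*1000).round()))
E
```

```text
bar [ 0.4645 -0.2918  0.0149]
eyetop [ 0.4822 -0.0364  0.1017]
can [0.5767 0.4567 0.1727]
jar [ 0.6183 -0.4632  0.0972]
smallcan [0.5551 0.3768 0.1279]
deck [ 0.2903 -0.1974  0.0011]
angle [ 5.309e-01  2.862e-01 -2.000e-04]
431.0077209472656 242.13845825195312 4.999229907989502 58.49976348876953 15.255120277404785
barc [ 0.46451212 -0.29300356  0.01      ]
[[ 0.3808 -0.2594  0.014 ]
 [ 0.5531 -0.3105  0.014 ]
 [ 0.5493 -0.3253  0.014 ]
 [ 0.3771 -0.2739  0.014 ]]
[-3.000e+00 -2.000e+00 -1.000e+00 -0.000e+00  1.000e+00  2.000e+00
  3.000e+00  4.000e+00  5.000e+00  6.000e+00  7.000e+00  8.000e+00
  9.000e+00  1.000e+01  1.100e+01  1.200e+01  1.300e+01  1.400e+01
  1.500e+01  1.600e+01  1.700e+01  1.800e+01  1.900e+01  2.000e+01
  2.100e+01  2.200e+01  2.300e+01  1.444e+03]
```

View pics/t_crop.png

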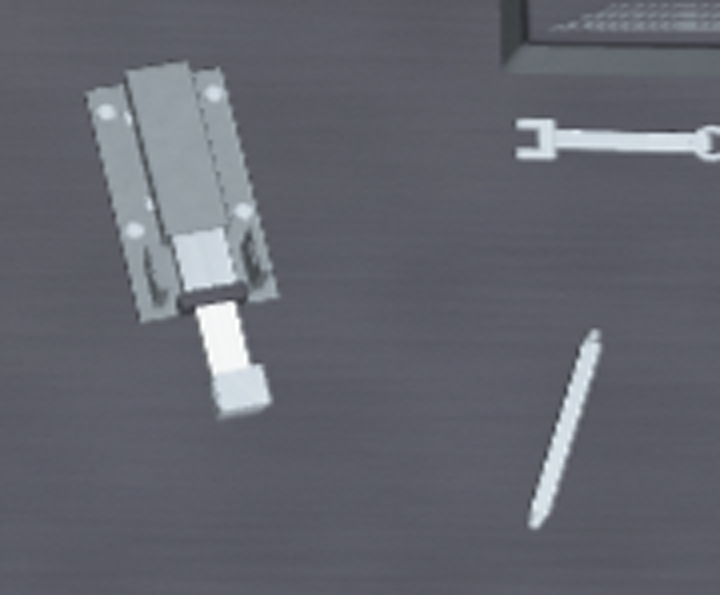

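The crop confirms the bar: both ends taper, at about (537,525) and (597,335) in the crop. The eye block and lugs are also clear. Next I'll measure the support.

```bash
python3 - <<'E'
from h import *
for n in ("top","side"):
    m=r.camera_model(n);C=cloud(m,np.load(f"pics/{n}0.npy"))
    reg=(np.hypot(C[...,0]-.58,C[...,1]+.03)<.2)&(np.abs(C[...,1]+.03)<.12)
    for lab,z0,z1 in (("eye/lugtops",.094,.112),("tube top",.061,.072)):
        mk=reg&(C[...,2]>z0)&(C[...,2]<z1)
        k,L=cv2.connectedComponents(mk.astype(np.uint8),connectivity=8)
        for i in range(1,k):
            P=C[L==i]
            if len(P)<8: continue
            (c,w,a)=cv2.minAreaRect(P[:,:2].astype(np.float32))
            print(n,lab,len(P),P.mean(0).round(4),np.round(c,4),np.round(w,4),round(a,1))
E
```

```text
top eye/lugtops 45 [ 0.6029 -0.0514  0.1039] [ 0.6031 -0.0513] [0.0395 0.0086] 12.7
top eye/lugtops 41 [0.5863 0.0225 0.1042] [0.5867 0.0225] [0.0392 0.0078] 13.4
top eye/lugtops 145 [ 0.4872 -0.0384  0.1025] [ 0.4873 -0.0388] [0.0321 0.0358] 13.4
top tube top 966 [0.6721 0.0027 0.0665] [0.6657 0.0011] [0.2154 0.0502] 12.6
side eye/lugtops 50 [ 0.604  -0.0483  0.1007] [ 0.6046 -0.0481] [0.0396 0.0161] 17.1
side eye/lugtops 96 [ 0.4879 -0.0342  0.1004] [ 0.4885 -0.036 ] [0.0317 0.0424] 14.4
side eye/lugtops 49 [0.5882 0.026  0.1015] [0.5888 0.0249] [0.0381 0.0175] 19.1
side tube top 487 [0.6968 0.0125 0.0658] [0.6971 0.0108] [0.1515 0.0579] 13.8
side tube top 93 [ 0.5843 -0.0283  0.0664] [ 0.5843 -0.03  ] [0.0387 0.0794] 49.6
side tube top 51 [ 0.4865 -0.0255  0.0679] [ 0.4891 -0.0257] [0.029  0.0325] 38.1
side tube top 53 [0.5898 0.0217 0.0659] [0.5908 0.0147] [0.039  0.0354] 11.0
```

```bash
python3 - <<'E'
import cv2
p=cv2.imread("pics/side0.png")
cv2.imwrite("pics/s_crop.png",cv2.resize(p[140:215,250:380],None,fx=6,fy=6,interpolation=cv2.INTER_CUBIC))
p=cv2.imread("pics/top0.png")
cv2.imwrite("pics/t_crop2.png",cv2.resize(p[130:250,305:370],None,fx=5,fy=5,interpolation=cv2.INTER_CUBIC))
E
```

```text
(no output)
```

View pics/s_crop.png

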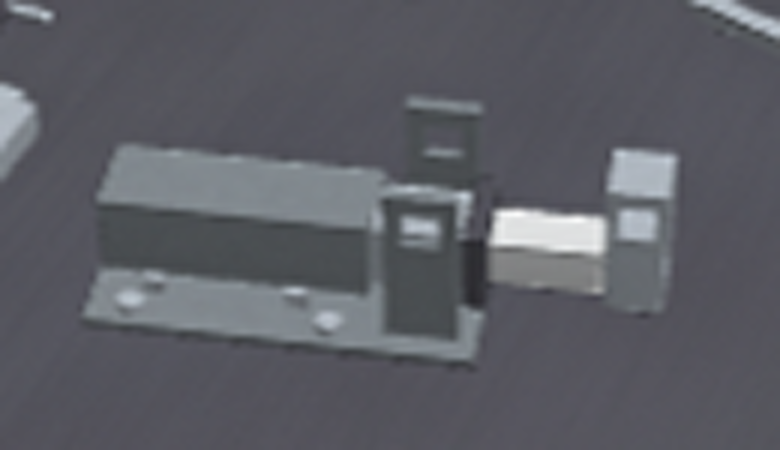

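View pics/t_crop2.png

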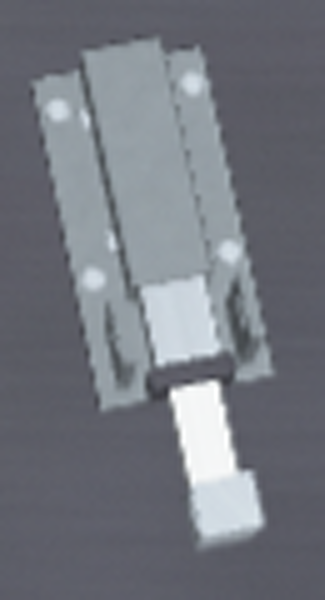

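```bash
cat > go.py <<'E'
import sys
from h import *
# go.py x y z yaw(deg of tool x): increments needed in tool axes, tool pointing down
def need(pos,yaw):
    s=r.read_state();Rt=R.from_quat(s["eef_rot"])
    c,sn=np.cos(np.radians(yaw)),np.sin(np.radians(yaw))
    T=R.from_matrix(np.array([[c,sn,0],[sn,-c,0],[0,0,-1]]))
    rv=np.degrees((Rt.inv()*T).as_rotvec());sh=Rt.inv().apply(np.array(pos)-s["ee_pos"])
    print("t",round(s["time"],2),"pos",s["ee_pos"].round(4),"F",s["ft_force"].round(1),"w",round(s["width"],4),"turn",rv.round(1),"shift",sh.round(4))
if __name__=="__main__": need([float(a) for a in sys.argv[1:4]],float(sys.argv[4]))
E
python3 go.py .4375 -.0498 .15 12.7
```

```text
t 0.15 pos [ 0.1496 -0.6066  0.222 ] F [ 0.  -0.6  0.1] w 0.0875 turn [ -0.    0.  -88.8] shift [-0.4715 -0.4129  0.0724]
```

Request:
{"method": "carry_out", "body": {
  "increments": "0 0 -9 -0.045 -0.040 0 0; 0 0 -18 -0.09 -0.08 0 0; 0 0 -27 -0.135 -0.12 0 0; 0 0 -36 -0.18 -0.16 0 0; 0 0 -45 -0.225 -0.2 0 0",
  "squeeze": 40
}}

```text
time: 0.78
ee_pos: [0.2904, -0.3383, 0.2221]
eef_rot: [0.964, -0.266, -0.0, -0.0]
ft_force: [0.8, 0.2, 1.0]
width: 0.0454
```

```bash
python3 go.py .4375 -.0498 .15 12.7; python3 -c "
from h import *;print(r.read_state()['joint_positions'].round(2))"
```

```text
t 0.78 pos [ 0.2904 -0.3383  0.2221] F [0.8 0.2 1. ] w 0.0454 turn [ -0.    0.  -43.6] shift [-0.0217 -0.3231  0.0723]
[ 1.11 -0.05 -0.34  1.89 -0.02  1.3   0.24]
```

Request:
{"method": "carry_out", "body": {
  "increments": "0 0 -9 -0.004 -0.06 0.0 0; 0 0 -18 -0.008 -0.12 0.01 0; 0 0 -27 -0.013 -0.18 0.02 0; 0 0 -36 -0.017 -0.24 0.03 0; 0 0 -43.6 -0.021 -0.3 0.04 0"
}}

```text
time: 1.4
ee_pos: [0.4267, -0.0682, 0.1821]
eef_rot: [0.994, 0.113, 0.0, 0.0]
ft_force: [0.3, -1.5, 0.1]
width: 0.0017
```

```bash
python3 go.py .4375 -.0498 .055 12.7
```

```text
t 1.4 pos [ 0.4267 -0.0682  0.1821] F [ 0.3 -1.5  0.1] w 0.0017 turn [ 0.  -0.   0.3] shift [ 0.0146 -0.0155  0.1271]
```

Request:
{"method": "carry_out", "body": {
  "increments": "0 0 0 0.005 -0.0155 0.02 0; 0 0 0 0.008 -0.0155 0.05 0; 0 0 0 0.008 -0.0155 0.08 0; 0 0 0 0.008 -0.0155 0.11 0; 0 0 0 0.008 -0.0155 0.127 0"
}}

```text
time: 2.02
ee_pos: [0.4303, -0.0512, 0.0538]
eef_rot: [0.994, 0.113, -0.001, -0.0]
ft_force: [-0.1, -0.6, 0.1]
width: 0.0001
```

```bash
python3 go.py .4375 -.0498 .055 12.7; python3 - <<'E'
from h import *
p,d=r.camera("side");cv2.imwrite("pics/s1.png",cv2.resize(p[100:240,230:430],None,fx=4,fy=4))
E
```

```text
t 2.02 pos [ 0.4303 -0.0512  0.0538] F [-0.1 -0.6  0.1] w 0.0001 turn [-0.   0.1  0.3] shift [ 0.0073  0.0002 -0.0012]
```

View pics/s1.png

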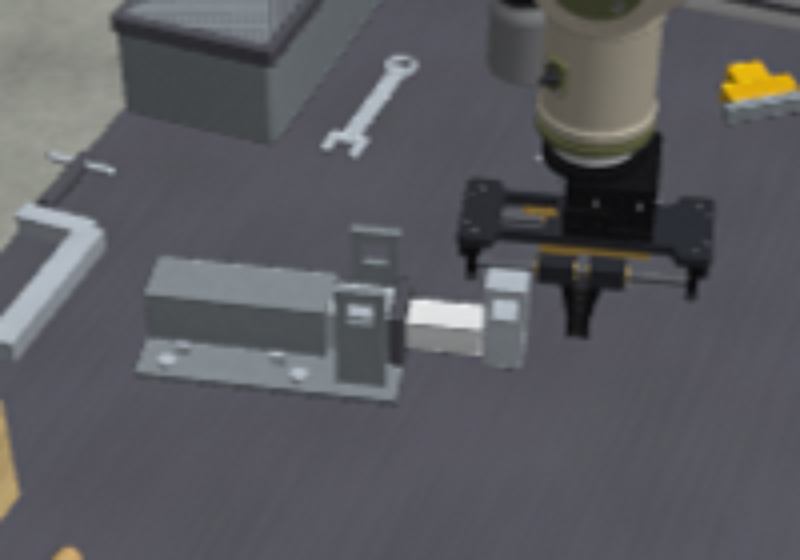

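The side view shows the closed fingers, at (578,320) in the crop, in front of the eye block's -x face at (508,320). The wide gripper body passes above the block. I'll raise the tool slightly and push slowly.

Request:
{"method": "carry_out", "body": {
  "increments": "0 0 0.3 0.008 0 -0.012 0; 0 0 0.3 0.016 0 -0.012 0; 0 0 0.3 0.024 0 -0.012 0; 0 0 0.3 0.030 0 -0.012 0; 0 0 0.3 0.036 0 -0.012 0"
}}

```text
time: 2.7
ee_pos: [0.4646, -0.0432, 0.0644]
eef_rot: [0.994, 0.111, -0.002, -0.0]
ft_force: [-4.1, -1.5, 5.3]
width: 0.0007
```

Request:
{"method": "carry_out", "body": {
  "increments": "0 0 0 0.005 0 0 0; 0 0 0 0.010 0 0 0; 0 0 0 0.015 0 0 0; 0 0 0 0.020 0 0 0; 0 0 0 0.025 0 0 0"
}}

```text
time: 3.32
ee_pos: [0.4892, -0.0378, 0.0643]
eef_rot: [0.994, 0.11, -0.002, -0.0]
ft_force: [-4.6, -0.9, 5.6]
width: -0.0
```

```bash
python3 go.py .5647 -.0204 .066 12.7; python3 - <<'E'
from h import *
p,d=r.camera("side");cv2.imwrite("pics/s2.png",cv2.resize(p[100:240,230:430],None,fx=4,fy=4))
E
```

```text
t 3.33 pos [ 0.4892 -0.0378  0.0643] F [-4.6 -0.9  5.6] w -0.0 turn [-0.1  0.2 -0. ] shift [ 0.0775 -0.0004 -0.002 ]
```

View pics/s2.png

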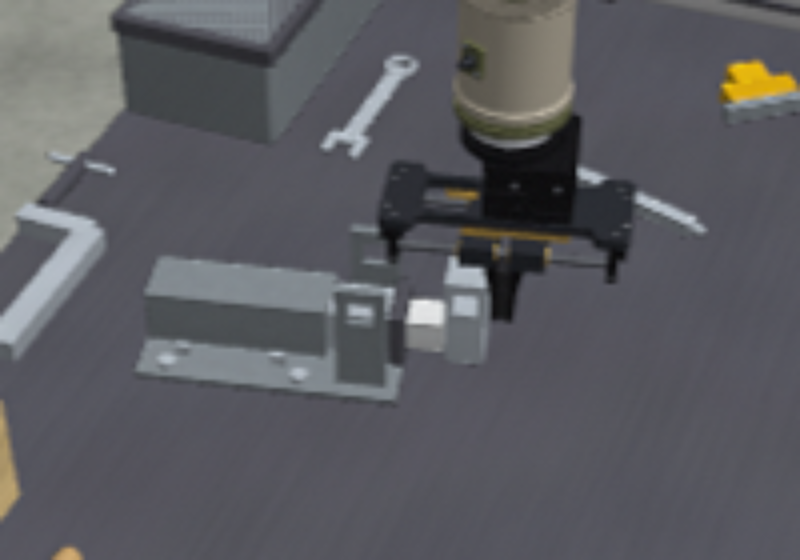

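Pushing force is about 4.6 N, as expected for the inner tube. The upward 5.6 N suggests the finger carriage is rubbing on the block's top, so I'll raise the tool before pushing on.

Request:
{"method": "carry_out", "body": {
  "increments": "0 0 0 -0.004 0 -0.006 0; 0 0 0 -0.004 0 -0.012 0; 0 0 0 -0.004 0 -0.014 0; 0 0 0 0 0 -0.014 0; 0 0 0 0.004 0 -0.014 0"
}}

```text
time: 4.0
ee_pos: [0.4936, -0.0369, 0.0782]
eef_rot: [0.994, 0.11, -0.002, -0.0]
ft_force: [-4.2, -1.0, 4.3]
width: 0.0004
```

```bash
python3 go.py .5647 -.0204 .078 12.7; python3 - <<'E'
from h import *
for n in("top","side"):
    m=r.camera_model(n);p,d=r.camera(n);C=cloud(m,d)
    for lab,z0,z1 in (("eyetop",.094,.108),("collar",.060,.073)):
        reg=(np.abs(C[...,0]-.55)<.1)&(np.abs(C[...,1]+.02)<.06)&(C[...,2]>z0)&(C[...,2]<z1)
        k,L=cv2.connectedComponents(reg.astype(np.uint8))
        for i in range(1,k):
            P=C[L==i]
            if len(P)>10: print(n,lab,len(P),P.mean(0).round(4),np.round(cv2.minAreaRect(P[:,:2].astype(np.float32)),3) if 0 else cv2.minAreaRect(P[:,:2].astype(np.float32)))
E
```

```text
t 4.0 pos [ 0.4936 -0.0369  0.0782] F [-4.2 -1.   4.3] w 0.0004 turn [-0.1  0.3 -0. ] shift [ 0.073  -0.0004 -0.0001]
top eyetop 14 [ 0.6171 -0.0481  0.1032] ((0.6173917055130005, -0.048634059727191925), (0.009344176389276981, 0.009097382426261902), 83.20992279052734)
top eyetop 35 [0.5869 0.0224 0.103 ] ((0.5867751836776733, 0.022400252521038055), (0.038972895592451096, 0.0077109565027058125), 12.987740516662598)
top collar 192 [ 0.6321 -0.0048  0.066 ] ((0.6317821145057678, -0.005450192838907242), (0.04246431961655617, 0.0494825541973114), 10.319899559020996)
side eyetop 28 [ 0.6128 -0.0467  0.1006] ((0.6124141216278076, -0.04674792289733887), (0.024794427677989006, 0.0115576246753335), 8.949638366699219)
side eyetop 104 [ 0.5168 -0.0256  0.101 ] ((0.5118340253829956, -0.03064584918320179), (0.05011274665594101, 0.04130573943257332), 13.635918617248535)
side eyetop 55 [0.5893 0.0268 0.101 ] ((0.5881693959236145, 0.027128245681524277), (0.03952973335981369, 0.01511417143046856), 5.758641242980957)
side collar 105 [ 0.5858 -0.0292  0.0664] ((0.5843295454978943, -0.02936454489827156), (0.03586241602897644, 0.08788076788187027), 48.66569900512695)
side collar 93 [0.636 0.002 0.066] ((0.6342840194702148, -0.0018842052668333054), (0.030074220150709152, 0.05485783889889717), 2.7368004322052)
side collar 54 [ 0.518  -0.0181  0.0681] ((0.5191388726234436, -0.024486849084496498), (0.029424654319882393, 0.030937660485506058), 8.106456756591797)
side collar 60 [0.5892 0.0218 0.066 ] ((0.5884826183319092, 0.014456875622272491), (0.03834756836295128, 0.037416983395814896), 1.009458065032959)
```

Request:
{"method": "carry_out", "body": {
  "increments": "0 0 0 0.005 0 0 0; 0 0 0 0.010 0 0 0; 0 0 0 0.015 0 0 0; 0 0 0 0.020 0 0 0; 0 0 0 0.025 0 0 0"
}}

```text
time: 4.72
ee_pos: [0.5184, -0.0312, 0.078]
eef_rot: [0.994, 0.11, -0.002, -0.001]
ft_force: [-4.4, -1.2, 3.8]
width: 0.0002
```

Request:
{"method": "carry_out", "body": {
  "increments": "0 0 0 0.005 0 0 0; 0 0 0 0.010 0 0 0; 0 0 0 0.015 0 0 0; 0 0 0 0.020 0 0 0; 0 0 0 0.025 0 0 0"
}}

```text
time: 5.35
ee_pos: [0.5423, -0.0259, 0.0779]
eef_rot: [0.994, 0.11, -0.003, -0.0]
ft_force: [-9.5, -1.9, 9.2]
width: 0.0004
```

```bash
python3 go.py .5647 -.0204 .078 12.7; python3 - <<'E'
from h import *
p,d=r.camera("side");cv2.imwrite("pics/s3.png",cv2.resize(p[100:240,230:430],None,fx=4,fy=4))
E
```

```text
t 5.35 pos [ 0.5423 -0.0259  0.0779] F [-9.5 -1.9  9.2] w 0.0004 turn [-0.1  0.4 -0. ] shift [ 0.0231 -0.0004 -0.0002]
```

View pics/s3.png

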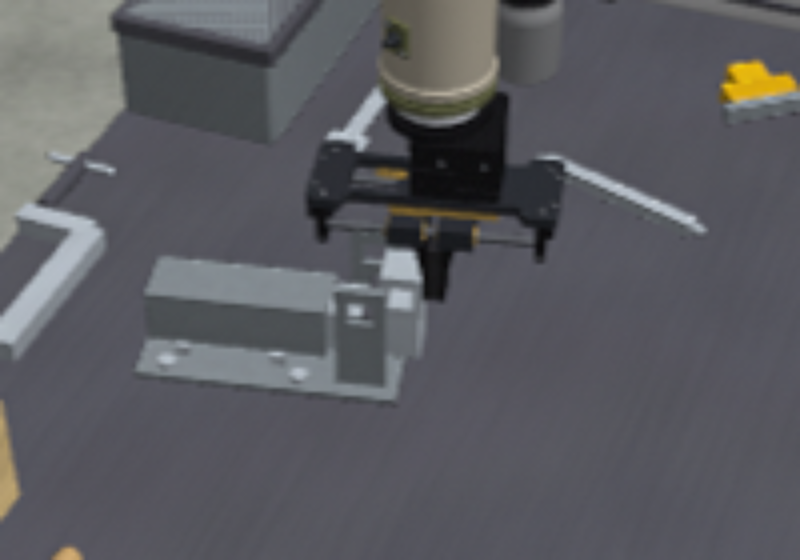

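The inner tube is home, since the force has risen to about 10 N and the middle tube is now moving. The block at (403,300) is nearing the lugs. I'll continue to the stop.

Request:
{"method": "carry_out", "body": {
  "increments": "0 0 0 0.005 0 0 0; 0 0 0 0.010 0 0 0; 0 0 0 0.015 0 0 0; 0 0 0 0.019 0 0 0; 0 0 0 0.023 0 0 0"
}}

```text
time: 6.02
ee_pos: [0.5647, -0.0209, 0.0779]
eef_rot: [0.994, 0.11, -0.004, -0.0]
ft_force: [-9.9, -2.0, 9.8]
width: 0.0004
```

Request:
{"method": "carry_out", "body": {
  "increments": "0 0 0 0.002 0 0 0; 0 0 0 0.004 0 0 0; 0 0 0 0.006 0 0 0; 0 0 0 0.006 0 0 0; 0 0 0 0.006 0 0 0"
}}

```text
time: 6.65
ee_pos: [0.5694, -0.0199, 0.078]
eef_rot: [0.994, 0.11, -0.006, 0.0]
ft_force: [-13.3, -3.1, 11.3]
width: 0.0004
```

Request:
{"method": "carry_out", "body": {
  "increments": "0 0 0 0.002 0 0 0; 0 0 0 0.003 0 0 0; 0 0 0 0.004 0 0 0; 0 0 0 0.005 0 0 0; 0 0 0 0.005 0 0 0"
}}

```text
time: 7.28
ee_pos: [0.5696, -0.0199, 0.0778]
eef_rot: [0.994, 0.11, -0.011, 0.001]
ft_force: [-33.2, -5.6, 28.6]
width: 0.0004
```

Request:
{"method": "carry_out", "body": {
  "increments": "0 0 0 0.001 0 0 0; 0 0 0 0.003 0 0 0; 0 0 0 0.004 0 0 0; 0 0 0 0.005 0 0 0; 0 0 0 0.005 0 0 0"
}}

```text
time: 7.9
ee_pos: [0.5694, -0.02, 0.0779]
eef_rot: [0.994, 0.109, -0.017, 0.002]
ft_force: [-36.2, -5.8, 32.2]
width: 0.0
```

The tubes are against a hard stop. I'll back off and rise.

Request:
{"method": "carry_out", "body": {
  "increments": "0 0 0 -0.010 0 0 0; 0 0 0 -0.025 0 0 0; 0 0 0 -0.04 0 -0.02 0; 0 0 0 -0.05 0 -0.06 0; 0 0 0 -0.06 0 -0.1 0"
}}

```text
time: 8.52
ee_pos: [0.5138, -0.0322, 0.1809]
eef_rot: [0.994, 0.11, -0.017, 0.002]
ft_force: [-0.9, 0.4, 0.3]
width: 0.0006
```

```bash
python3 go.py .503 -.303 .15 73.4; python3 - <<'E'
from h import *
for n in("top","side"):
    m=r.camera_model(n);p,d=r.camera(n);C=cloud(m,d)
    cv2.imwrite(f"pics/{n}4.png",cv2.resize(p[130:240,250:400],None,fx=5,fy=5,interpolation=cv2.INTER_CUBIC));np.save(f"pics/{n}4.npy",d)
    reg=(np.abs(C[...,0]-.6)<.1)&(np.abs(C[...,1]+.02)<.06)&(C[...,2]>.094)&(C[...,2]<.109)
    k,L=cv2.connectedComponents(reg.astype(np.uint8))
    for i in range(1,k):
            P=C[L==i]
            if len(P)>10: print(n,len(P),P.mean(0).round(4),cv2.minAreaRect(P[:,:2].astype(np.float32)))
E
```

```text
t 8.53 pos [ 0.5138 -0.0322  0.1809] F [-0.9  0.4  0.3] w 0.0006 turn [ -1.    1.8 -60.8] shift [-0.0684  0.2619  0.0333]
top 38 [0.5863 0.0224 0.1038] ((0.5866445899009705, 0.022539103403687477), (0.04019399359822273, 0.007559401914477348), 12.732937812805176)
side 45 [ 0.6046 -0.0485  0.1009] ((0.6047558188438416, -0.04842410236597061), (0.042001329362392426, 0.01290055736899376), 9.034380912780762)
side 144 [0.5931 0.002  0.1008] ((0.5960612297058105, -0.0004937201738357544), (0.03892213851213455, 0.06669611483812332), 16.12344741821289)
```

View pics/side4.png

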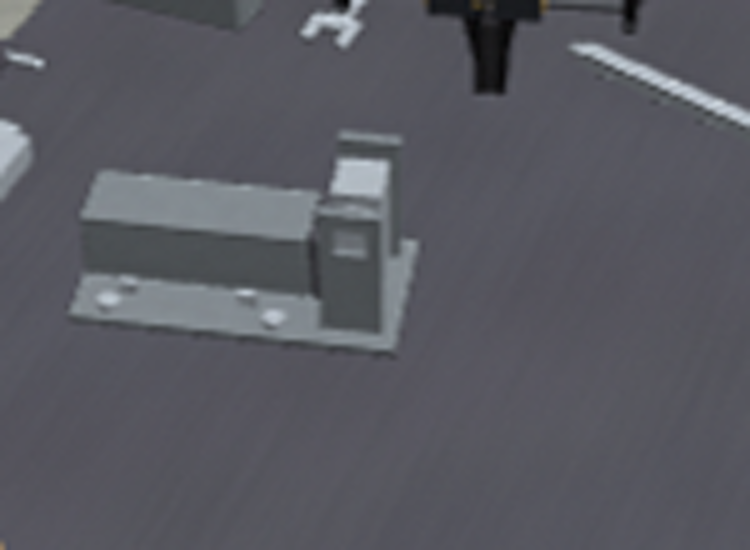

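View pics/top4.png

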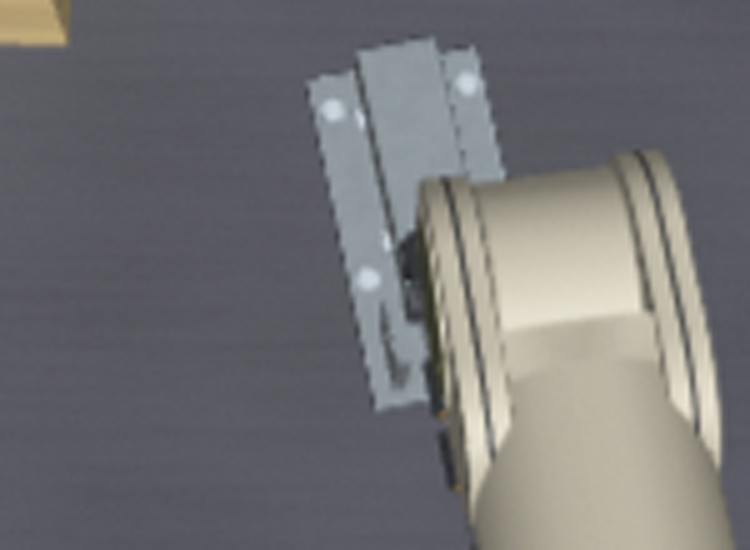

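The top and side views show the block sitting between the lugs, at (360,180) in the side crop, with the collar against the mouth. Now the bar.

Request:
{"method": "carry_out", "body": {
  "increments": "-0.2 0.4 -10 -0.012 0.045 -0.02 0.02; -0.4 0.7 -20 -0.024 0.09 -0.02 0.04; -0.6 1.1 -30 -0.036 0.14 -0.02 0.05; -0.8 1.5 -40 -0.048 0.19 0 0.05; -0.9 1.7 -50 -0.06 0.24 0 0.05"
}}

```text
time: 9.25
ee_pos: [0.5086, -0.2808, 0.1845]
eef_rot: [0.853, 0.522, 0.001, 0.002]
ft_force: [0.7, 0.2, 0.3]
width: 0.0422
```

```bash
python3 go.py .503 -.303 .15 73.4
```

```text
t 9.25 pos [ 0.5086 -0.2808  0.1845] F [0.7 0.2 0.3] w 0.0422 turn [  0.3   0.1 -10.5] shift [-0.0223  0.0049  0.0345]
```

Request:
{"method": "carry_out", "body": {
  "increments": "0.3 0 -5 -0.01 0.003 0.01 0.05; 0.3 0 -10.5 -0.022 0.005 0.02 0.05; 0.3 0 -10.5 -0.022 0.005 0.04 0.05; 0.3 0 -10.5 -0.022 0.005 0.06 0.05; 0.3 0 -10.5 -0.022 0.005 0.06 0.05"
}}

```text
time: 9.88
ee_pos: [0.5025, -0.3015, 0.1223]
eef_rot: [0.802, 0.598, -0.001, -0.001]
ft_force: [-0.7, 0.2, -0.2]
width: 0.05
```

```bash
python3 go.py .503 -.303 .003 73.4;python3 - <<'E'
from h import *
m=r.camera_model("wrist");p,d=r.camera("wrist");cv2.imwrite("pics/w5.png",p);C=cloud(m,d)
print(r.read_state()["joint_positions"].round(2))
np.save("pics/w5.npy",d)
g=cv2.cvtColor(p,cv2.COLOR_BGR2GRAY);mask=((g>140)&(C[...,2]>.004)&(C[...,2]<.025)&(C[...,1]<-.2)&(C[...,1]>-.4)).astype(np.uint8)
for c in cv2.findContours(mask,0,1)[0]:
    if cv2.contourArea(c)>100:
        mm=cv2.drawContours(np.zeros_like(g),[c],-1,255,-1)>0
        P=C[mm&(mask>0)];print(len(P),P.mean(0),np.median(P[:,2]),cv2.minAreaRect(P[:,:2].astype(np.float32)))
E
```

```text
t 9.88 pos [ 0.5025 -0.3015  0.1223] F [-0.7  0.2 -0.2] w 0.05 turn [-0.2 -0.   0. ] shift [-0.0013  0.0013  0.1193]
[ 1.01  0.4  -0.67  1.66  0.27  1.18  1.55]
3447 [ 0.45912319 -0.290386    0.01437475] 0.014555316363751791 ((0.4667445123195648, -0.292712926864624), (0.014021334238350391, 0.17994871735572815), 73.19480895996094)
```

View pics/w5.png

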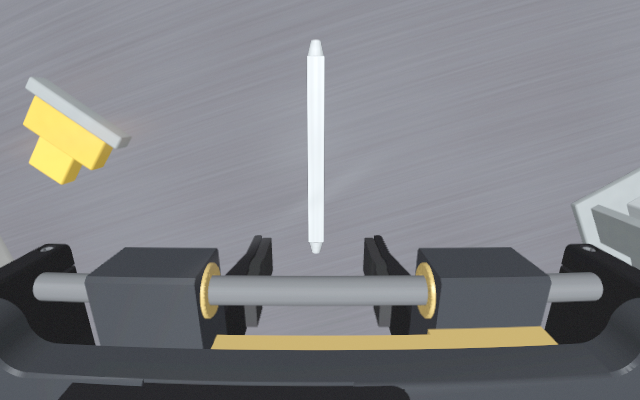

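The wrist view shows the bar end-on, from (316,45) to (316,250). It is centred between the jaws and measures 180 x 14 mm. Descending.

Request:
{"method": "carry_out", "body": {
  "increments": "0 0 0 -0.002 0.003 0.03 0.045; 0 0 0 -0.002 0.003 0.06 0.045; 0 0 0 -0.002 0.003 0.09 0.045; 0 0 0 -0.002 0.003 0.11 0.045; 0 0 0 -0.002 0.003 0.119 0.045"
}}

```text
time: 10.55
ee_pos: [0.5054, -0.3045, 0.0042]
eef_rot: [0.802, 0.598, -0.001, -0.001]
ft_force: [0.4, -0.1, 0.7]
width: 0.0448
```

Request:
{"method": "carry_out", "body": {
  "increments": "0 0 0 0 0 0 0; 0 0 0 0 0 0 0; 0 0 0 0 0 0 0; 0 0 0 0 0 0 0; 0 0 0 0 0 0 0",
  "squeeze": 60
}}

```text
time: 11.18
ee_pos: [0.5057, -0.3046, 0.0047]
eef_rot: [0.802, 0.598, -0.0, -0.0]
ft_force: [-0.9, 0.3, 5.0]
width: 0.0135
```

```bash
python3 go.py .505 -.3043 .003 73.2
```

```text
t 11.18 pos [ 0.5057 -0.3046  0.0047] F [-0.9  0.3  5. ] w 0.0135 turn [-0.   0.   0.2] shift [ 0.0001 -0.0008  0.0017]
```

Request:
{"method": "carry_out", "body": {
  "increments": "0 0 0 0 0 -0.02 0; 0 0 0 0 0 -0.05 0; 0 0 0 0 0 -0.08 0; 0 0 0 0 0 -0.11 0; 0 0 0 0 0 -0.12 0"
}}

```text
time: 11.8
ee_pos: [0.5067, -0.3049, 0.1273]
eef_rot: [0.802, 0.598, 0.0, 0.001]
ft_force: [-0.2, 0.2, -4.7]
width: 0.013
```

```bash
cat > bar.py <<'E'
from h import *
import sys
s=r.read_state();m=r.camera_model("wrist");p,d=r.camera("wrist");cv2.imwrite(sys.argv[1],p);C=cloud(m,d)
t=s["ee_pos"];Rt=R.from_quat(s["eef_rot"])
L=Rt.inv().apply((C-t).reshape(-1,3)).reshape(C.shape)
mask=(d>0)&(np.abs(L[...,0])<.008)&(L[...,1]<-.012)&(L[...,1]>-.15)&(np.abs(L[...,2])<.04)
P=L[mask];print("pose",t.round(4),len(P))
for a in np.arange(-.15,-.01,.02):
    q=P[(P[:,1]>a)&(P[:,1]<a+.02)]
    if len(q)>10: print("y",q[:,1].mean().round(4),"x mid",((q[:,0].min()+q[:,0].max())/2).round(4),q[:,0].mean().round(4),"ztop",np.median(q[:,2]).round(4))
W=C[mask];print("tool y range",P[:,1].min(),P[:,1].max())
E
python3 bar.py pics/w6.png
```

```text
pose [ 0.5067 -0.3049  0.1273] 7179
y -0.1151 x mid 0.0001 0.0001 ztop -0.0084
y -0.1001 x mid 0.0 -0.0001 ztop -0.0088
y -0.0802 x mid -0.0 0.0 ztop -0.009
y -0.0601 x mid -0.0001 -0.0001 ztop -0.0092
y -0.0403 x mid -0.0001 -0.0 ztop -0.0094
y -0.021 x mid -0.0001 -0.0001 ztop -0.0097
tool y range -0.12161744121007698 -0.012013799721387466
```

View pics/w6.png

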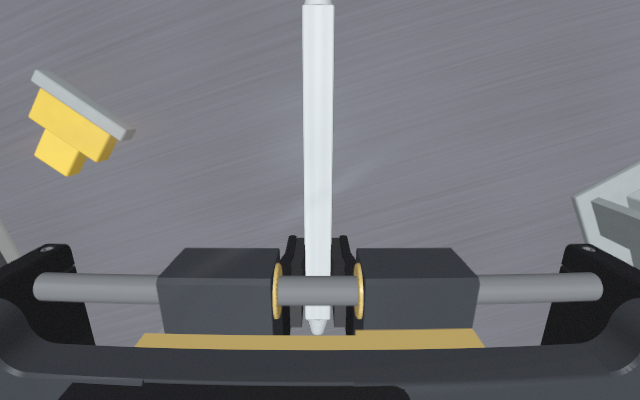

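The bar is held centred and nearly level, drooping 0.7°. Its tip is about 130 mm ahead of the TCP along -tool y. I'll go to a pre-insert pose 30 mm short of the lug and measure the lugs there with the wrist camera.

```bash
python3 go.py .639 -.2095 .14 12.7
```

```text
t 11.85 pos [ 0.5066 -0.305   0.1273] F [ 0.8  0.1 -2. ] w 0.0129 turn [ 0.1  0.  60.7] shift [ 0.1293  0.0997 -0.0127]
```

Request:
{"method": "carry_out", "body": {
  "increments": "0 0 6 0.012 0.01 -0.02 0; 0 0 14 0.03 0.025 -0.03 0; 0 0 22 0.05 0.04 -0.03 0; 0 0 30 0.07 0.055 -0.03 0; 0 0 38 0.085 0.067 -0.03 0"
}}

```text
time: 12.48
ee_pos: [0.5952, -0.2414, 0.1559]
eef_rot: [0.953, 0.302, -0.0, 0.0]
ft_force: [-0.3, 0.6, -3.2]
width: 0.0129
```

```bash
python3 go.py .639 -.2095 .14 12.7
```

```text
t 12.47 pos [ 0.5952 -0.2414  0.1559] F [-0.3  0.6 -3.2] w 0.0129 turn [ 0.   0.  22.5] shift [ 0.0542 -0.0008  0.0159]
```

Request:
{"method": "carry_out", "body": {
  "increments": "0 0 6 0.013 0 0 0; 0 0 12 0.027 0 0 0; 0 0 17 0.04 0 0 0; 0 0 21 0.05 0 0.0 0; 0 0 22.5 0.0542 -0.0008 0 0"
}}

```text
time: 13.1
ee_pos: [0.6387, -0.2088, 0.1545]
eef_rot: [0.994, 0.111, -0.001, 0.0]
ft_force: [0.2, -0.4, -3.0]
width: 0.0132
```

```bash
python3 go.py .639 -.2095 .08 12.7; python3 bar.py pics/w7.png; cat > lug.py <<'E'
from h import *
import sys
m=r.camera_model("wrist");p,d=r.camera("wrist");cv2.imwrite(sys.argv[1],p);C=cloud(m,d)
reg=(np.abs(C[...,0]-.6)<.06)&(np.abs(C[...,1]+.015)<.07)&(C[...,2]>.097)&(C[...,2]<.109)&(d>0)
k,L=cv2.connectedComponents(reg.astype(np.uint8))
for i in range(1,k):
    P=C[L==i]
    if len(P)>30: print(len(P),P.mean(0).round(4),cv2.minAreaRect(P[:,:2].astype(np.float32)))
E
python3 lug.py pics/w8.png
```

```text
t 13.1 pos [ 0.6387 -0.2088  0.1545] F [ 0.2 -0.4 -3. ] w 0.0132 turn [-0.   0.1  0. ] shift [0.0003 0.0008 0.0745]
pose [ 0.6387 -0.2088  0.1545] 7034
y -0.1155 x mid 0.0011 0.0012 ztop -0.0086
y -0.1 x mid 0.0011 0.0011 ztop -0.0088
y -0.0801 x mid 0.0011 0.0012 ztop -0.009
y -0.06 x mid 0.0011 0.0011 ztop -0.0091
y -0.0402 x mid 0.0011 0.0012 ztop -0.0094
y -0.0211 x mid 0.0012 0.0011 ztop -0.0096
tool y range -0.12283929148130632 -0.012018303530127134
```

View pics/w8.png

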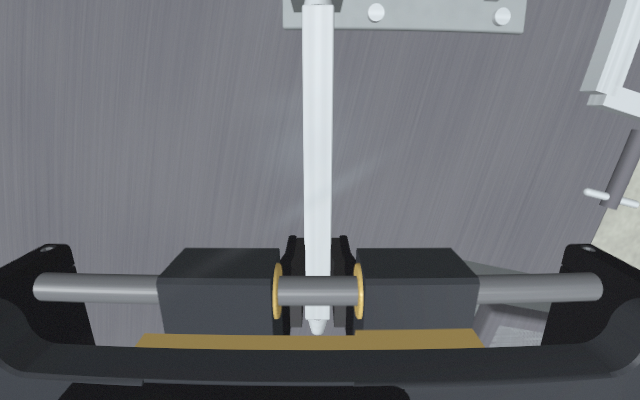

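The wrist view sees the near edge of the bottom plate, with corners at about (283,27) and (524,32), but not the lug tops. Those corners give a relative reference in x. I'll refine with them, then use the side camera to compare tip and hole.

```bash
cat > plate.py <<'E'
from h import *
import sys
s=r.read_state();m=r.camera_model("wrist");p,d=r.camera("wrist");cv2.imwrite(sys.argv[1],p)
g=cv2.cvtColor(p,cv2.COLOR_BGR2GRAY)
C=cloud(m,d)
mask=((C[...,2]>.004)&(C[...,2]<.0125)&(d>0)&(C[...,1]>-.12)).astype(np.uint8)
mask=cv2.morphologyEx(mask,cv2.MORPH_OPEN,np.ones((3,3)))
k,L,st,_=cv2.connectedComponentsWithStats(mask)
keep=[i for i in range(1,k) if st[i,4]>200]
P=C[np.isin(L,keep)];print(len(P))
yaw=np.radians(12.7);ex=np.array([np.cos(yaw),np.sin(yaw)]);ey=np.array([-ex[1],ex[0]])
q=np.c_[P[:,:2]@ex,P[:,:2]@ey]
# near edge line: min ey per ex bin
b=np.round(q[:,0]/.004).astype(int);E=[]
for k in np.unique(b):
    t=q[b==k]
    if len(t)>5:E.append([t[:,0].mean(),t[:,1].min()])
E=np.array(E);E2=E[3:-3];f=np.polyfit(E2[:,0],E2[:,1],1);print("edge slope deg",np.degrees(np.arctan(f[0])), "res",np.std(np.polyval(f,E2[:,0])-E2[:,1]))
print("ex range",q[:,0].min(),q[:,0].max(),"len",np.ptp(q[:,0]),"ey edge",np.median(E2[:,1]))
for q1 in(.5,2,98,99.5):print(np.percentile(q[:,0],q1).round(4),end=" ")
T=s["ee_pos"][:2];print("tcp",T@ex,T@ey)
M=np.array([.5949,-.0144]);print("M",M@ex,M@ey)
E
python3 plate.py pics/w9.png; python3 bar.py pics/w10.png | tail -4; python3 - <<'E'
from h import *
p,d=r.camera("side");cv2.imwrite("pics/s5.png",cv2.resize(p[110:230,240:400],None,fx=5,fy=5,interpolation=cv2.INTER_CUBIC))
E
```

```text
6382
edge slope deg -5.881392362119759 res 0.009254318079376617
ex range 0.5480213914577359 0.8490949083034051 len 0.3010735168456692 ey edge -0.2013940757789736
0.5492 0.5524 0.8436 0.8469 tcp 0.5771541283665127 -0.34428621686906524
M 0.5771797148507092 -0.14483420440232336
y -0.06 x mid 0.0012 0.0011 ztop -0.0092
y -0.0402 x mid 0.0011 0.0012 ztop -0.0094
y -0.0211 x mid 0.0012 0.0011 ztop -0.0096
tool y range -0.1226737881901677 -0.012001720288076638
```

View pics/s5.png

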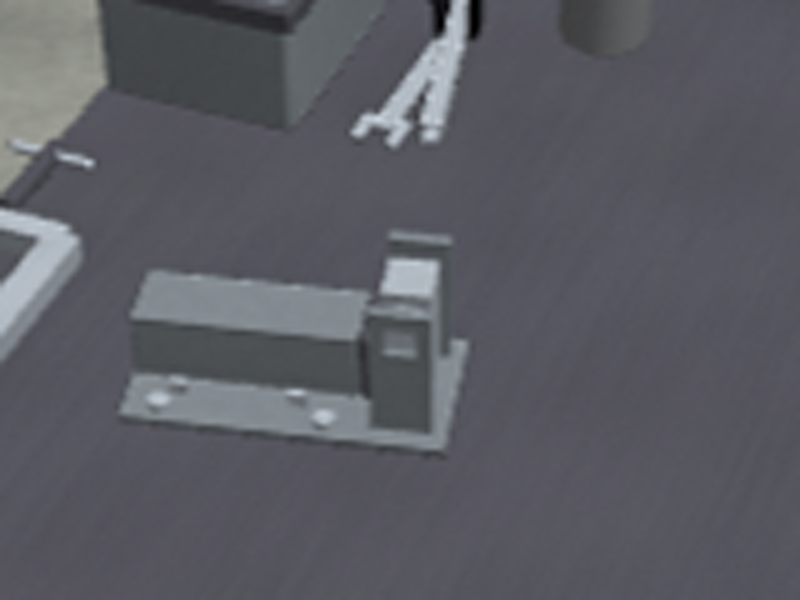

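```bash
sed -i 's/q=np.c_\[P\[:,:2\]@ex,P\[:,:2\]@ey\]/q=np.c_[P[:,:2]@ex,P[:,:2]@ey];q=q[(q[:,0]<.80)\&(q[:,1]>-.215)]/; s/E2=E\[3:-3\]/E2=E[3:-3];E2=E2[E2[:,0]<.74]/' plate.py; python3 plate.py pics/w11.png; python3 - <<'E'
from h import *
# corners by colour edges in wrist image
p=cv2.imread("pics/w11.png");cv2.imwrite("pics/w11c.png",cv2.resize(p[0:60,260:540],None,fx=2.8,fy=5,interpolation=cv2.INTER_CUBIC))
m=r.camera_model("wrist")
print(toplane(m,[(283,27),(524,33),(376,13),(503,17)],[.008,.008,.010,.010]).round(4))
g=cv2.cvtColor(p,cv2.COLOR_BGR2GRAY)
print(g[10,270:300]);print(g[20,270:300]);print(g[20:40,430]);print(g[20:40,300],g[20:40,515])
E
```

```text
6087
edge slope deg -0.12732766305451274 res 0.00023210317945389274
ex range 0.5485488519642062 0.762388325072487 len 0.21383947310828078 ey edge -0.20128409402688302
0.5495 0.5521 0.7586 0.7611 tcp 0.5767387034694109 -0.34526761820402996
M 0.5771797148507092 -0.14483420440232336
[[ 0.5786 -0.076   0.008 ]
 [ 0.7889 -0.0297  0.008 ]
 [ 0.6547 -0.0475  0.01  ]
 [ 0.7645 -0.0229  0.01  ]]
[127 128 126 127 126 126 126 125 127 130 129 127 126 142 181 186 185 186
 186 186 186 186 186 185 173 150 147 149 149 148]
[128 127 126 126 128 125 127 128 128 128 125 127 125 142 178 184 187 187
 186 187 187 187 186 187 187 187 186 186 187 187]
[183 182 183 183 183 183 177 161 133 107 118 124 123 124 120 123 122 123
 123 125]
[187 186 186 186 181 168 141 112 113 122 123 122 123 123 124 121 121 122
 120 122] [183 181 183 182 182 183 181 182 182 181 165 142 108 115 125 124 125 125
 124 124]
```

View pics/w11c.png

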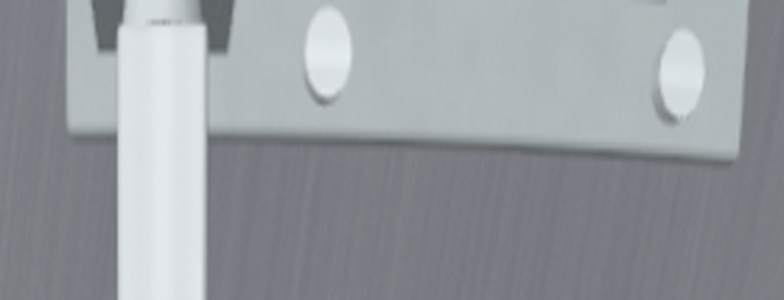

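Wrist-frame alignment: lug centreline at x_s = 0.578 and bar at 0.5778, with yaw agreeing to 0.1°. Lowering to hole height.

Request:
{"method": "carry_out", "body": {
  "increments": "0 0 0 0 0 0.02 0; 0 0 0 0 0 0.045 0; 0 0 0 0 0 0.065 0; 0 0 0 0 0 0.074 0; 0 0 0 0 0 0.074 0"
}}

```text
time: 14.02
ee_pos: [0.6383, -0.2101, 0.0811]
eef_rot: [0.994, 0.111, -0.001, 0.0]
ft_force: [-0.3, 0.3, -2.5]
width: 0.0138
```

```bash
python3 go.py .639 -.2095 .08 12.7; python3 bar.py pics/w12.png;python3 plate.py pics/w13.png; python3 - <<'E'
from h import *
p,d=r.camera("side");cv2.imwrite("pics/s6.png",cv2.resize(p[110:230,240:400],None,fx=5,fy=5,interpolation=cv2.INTER_CUBIC))
E
```

```text
t 14.03 pos [ 0.6383 -0.2101  0.0811] F [-0.3  0.3 -2.5] w 0.0138 turn [0.  0.1 0. ] shift [ 0.0008 -0.0005  0.0011]
pose [ 0.6383 -0.2101  0.0811] 7080
y -0.1155 x mid 0.001 0.0012 ztop -0.0085
y -0.1001 x mid 0.0011 0.0011 ztop -0.0088
y -0.0801 x mid 0.0011 0.0011 ztop -0.009
y -0.06 x mid 0.0012 0.0011 ztop -0.0092
y -0.0402 x mid 0.0011 0.0011 ztop -0.0094
y -0.0211 x mid 0.0012 0.0011 ztop -0.0096
tool y range -0.12290699493569694 -0.012032768158314928
1431
edge slope deg -0.016336193251804364 res 0.00020674279356000427
ex range 0.6090954166375836 0.7629679827702327 len 0.1538725661326491 ey edge -0.20164988203405232
0.6113 0.6164 0.7599 0.7615 tcp 0.576928616377186 -0.34547145368698995
M 0.5771797148507092 -0.14483420440232336
```

View pics/s6.png

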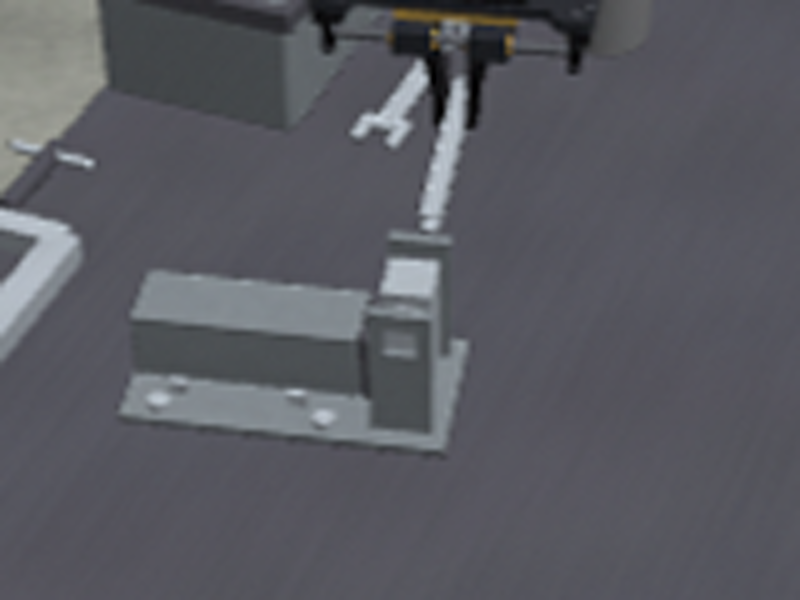

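View pics/w13.png

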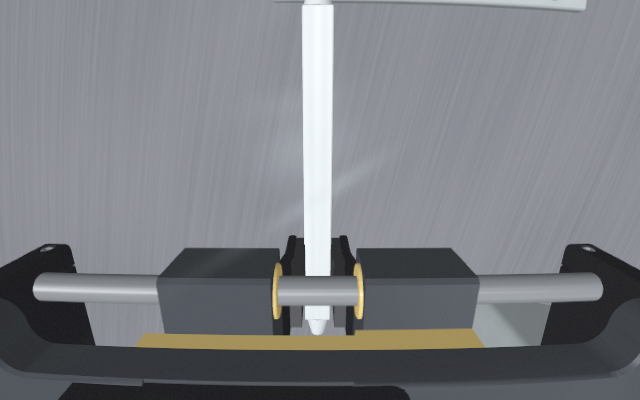

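```bash
python3 - <<'E'
from h import *
m=r.camera_model("side")
s=r.read_state();Rt=R.from_quat(s["eef_rot"]);T=s["ee_pos"]
ex=np.array([np.cos(np.radians(12.65)),np.sin(np.radians(12.65)),0]);ey=np.array([-ex[1],ex[0],0])
M=np.array([.5957,-.0150,.082])
f=lambda P:((proj(m,P)-[240,110])*5).round(1)
print("lug+ outer hole corners",f([M+.042*ey+a*ex+[0,0,b] for a,b in((-.01,-.01),(.01,-.01),(.01,.01),(-.01,.01))]).tolist())
print("lug+ outer face corners",f([M+.042*ey+a*ex+[0,0,b] for a,b in((-.02,.022),(.02,.022),(-.02,-.074),(.02,-.074))]).tolist())
c=lambda y,x,z:T+Rt.apply([.0+x,y,z])
print("bar tip top corners x+-4",f([c(-.130,-.004,-.0015-.004),c(-.130,.004,-.0055)]).tolist())
print("bar shoulder top corners",f([c(-.118,-.007,-.0086),c(-.118,.007,-.0086),c(-.03,-.007,-.0095),c(-.03,.007,-.0095)]).tolist())
p,d=r.camera("side")
cv2.imwrite("pics/s7.png",cv2.resize(p[125:200,300:350],None,fx=8,fy=8,interpolation=cv2.INTER_CUBIC))
f=lambda P:((proj(m,P)-[300,125])*8).round(1)
img=cv2.imread("pics/s7.png")
for q in f([M+.042*ey+a*ex+[0,0,b] for a,b in((-.01,-.01),(.01,-.01),(.01,.01),(-.01,.01),(-.02,.022),(.02,.022),(-.02,-.03),(.02,-.03))]):cv2.circle(img,tuple(int(v) for v in q),2,(0,0,255),-1)
for q in f([c(-.130,-.004,-.0055),c(-.130,.004,-.0055),c(-.118,-.007,-.0086),c(-.118,.007,-.0086),c(-.06,-.007,-.0091),c(-.06,.007,-.0091)]):cv2.circle(img,tuple(int(v) for v in q),2,(0,255,0),-1)
cv2.imwrite("pics/s7m.png",img)
E
```

```text
lug+ outer hole corners [[413.8, 354.3], [382.3, 351.1], [381.8, 326.9], [413.5, 330.2]]
lug+ outer face corners [[429.4, 317.1], [365.7, 310.6], [429.7, 430.6], [368.6, 424.0]]
bar tip top corners x+-4 [[433.2, 223.8], [421.1, 222.6]]
bar shoulder top corners [[440.5, 209.3], [419.5, 207.3], [460.3, 129.8], [440.1, 128.0]]
```

View pics/s7m.png

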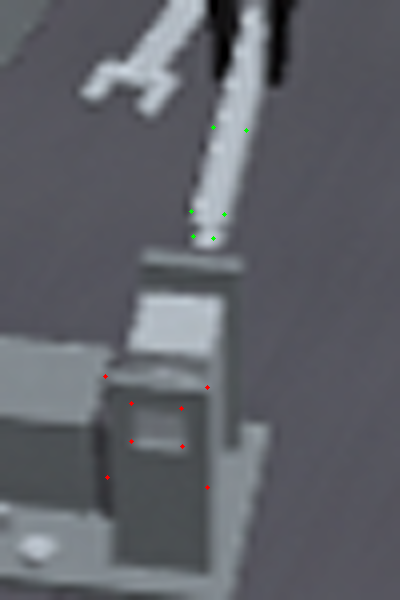

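```bash
python3 - <<'E'
from h import *
m=r.camera_model("side")
s=r.read_state();Rt=R.from_quat(s["eef_rot"]);T=s["ee_pos"]
ims=[r.camera("side")[0].astype(float).mean(2) for _ in range(3)];g=np.mean(ims,0)
ex=np.array([np.cos(np.radians(12.65)),np.sin(np.radians(12.65)),0]);ey=np.array([-ex[1],ex[0],0]);M=np.array([.5957,-.0150,.082])
def show(row,a,b):print(row,a,g[row,a:b].astype(int))
c=lambda y,x,z:T+Rt.apply([x,y,z])
def atrow(A,B):
    a,b=proj(m,np.array([A,B]));return lambda v:round(float(a[0]+(b[0]-a[0])*(v-a[1])/(b[1]-a[1])),2)
L=atrow(c(-.118,.007,-.0086),c(-.03,.007,-.0095));Rr=atrow(c(-.118,-.007,-.0086),c(-.03,-.007,-.0095))
for v in (137,140,143,146,149):print("pred bar L,R",L(v),Rr(v));show(v,318,336)
L=atrow(M+.042*ey+.02*ex+[0,0,.022],M+.042*ey+.02*ex+[0,0,-.07]);Rr=atrow(M+.042*ey-.02*ex+[0,0,.022],M+.042*ey-.02*ex+[0,0,-.07])
for v in (176,182,186,190):print("pred lug",L(v),Rr(v));show(v,308,332)
u=proj(m,[M+.042*ey+[0,0,.01],M+.042*ey+[0,0,-.01],M+.042*ey]);print("hole z rows",u);print(g[170:190,320].astype(int))
E
```

```text
pred bar L,R 327.66 331.81
137 318 [180 190 142  89  85  87  87  87  85 108 165 187 187 179 132  88  86  86]
pred bar L,R 326.88 331.06
140 318 [ 86  86  88  88  89  89  88  86  79 153 188 188 190 154  98  85  86  86]
pred bar L,R 326.11 330.32
143 318 [ 90  90  89  89  88  88  87  79 174 202 187 191 148  90  85  86  87  87]
pred bar L,R 325.33 329.57
146 318 [ 89  89  89  89  89  89  84 141 182 189 189 163 111  85  86  87  87  88]
pred bar L,R 324.55 328.82
149 318 [ 89  89  89  90  90  86 127 174 188 188 177 131  87  86  87  88  87  87]
pred lug 313.23 325.89
176 308 [138 138 141 120  92  83  80  78  86  97  97  94  91  88  87  81  77  77
 109 116  90  79  85  83]
pred lug 313.39 325.9
182 308 [ 79  80  82  76  56  62  76  79  78  77  77  76  76  75  75  76  75  77
 108 134 140 140 140 141]
pred lug 313.49 325.92
186 308 [ 78  77  78  76  58  56  74  78  78  78  78  79  79  78  77  77  77  78
 112 136 139 139 140 121]
pred lug 313.6 325.93
190 308 [137 137 137 138 140 124  92  77  78  78  78  79  78  78  78  77  76  77
 111 135 137 139 124  96]
hole z rows [[319.53691273 175.70670381]
 [319.60703002 180.54106973]
 [319.57212695 178.13463657]]
[109 151 136 119  75  79  91 108 107 111 134  99  76  78  78  78  79  78
  78  78]
```

Wrist and side views agree that the bar is within 1 mm of the hole axis, against 3 mm of clearance. I'll apply a small correction and start the insertion.

Request:
{"method": "carry_out", "body": {
  "increments": "0 0 0 0.0005 -0.006 0.0013 0; 0 0 0 0.0005 -0.014 0.0013 0; 0 0 0 0.0005 -0.022 0.0013 0; 0 0 0 0.0005 -0.030 0.0013 0; 0 0 0 0.0005 -0.036 0.0013 0"
}}

```text
time: 15.0
ee_pos: [0.6313, -0.1742, 0.081]
eef_rot: [0.994, 0.111, -0.0, 0.001]
ft_force: [-0.6, 0.0, -2.7]
width: 0.0132
```

Request:
{"method": "carry_out", "body": {
  "increments": "0 0 0 0 -0.004 0 0; 0 0 0 0 -0.008 0 0; 0 0 0 0 -0.012 0 0; 0 0 0 0 -0.016 0 0; 0 0 0 0 -0.018 0 0"
}}

```text
time: 15.62
ee_pos: [0.6273, -0.1564, 0.081]
eef_rot: [0.994, 0.111, 0.0, 0.001]
ft_force: [0.3, -0.2, -3.1]
width: 0.0129
```

```bash
python3 go.py .609 -.0755 .0797 12.65; python3 bar.py pics/w14.png; python3 - <<'E'
from h import *
p,d=r.camera("side");cv2.imwrite("pics/s8.png",cv2.resize(p[120:220,260:360],None,fx=6,fy=6,interpolation=cv2.INTER_CUBIC))
E
```

```text
t 15.62 pos [ 0.6273 -0.1564  0.081 ] F [ 0.3 -0.2 -3.1] w 0.0129 turn [0.1 0.  0.1] shift [-0.     -0.0829  0.0012]
pose [ 0.6273 -0.1564  0.081 ] 7385
y -0.1178 x mid 0.0 0.0007 ztop -0.0084
y -0.1012 x mid -0.0 0.0004 ztop -0.0143
y -0.0801 x mid 0.0011 0.0012 ztop -0.009
y -0.06 x mid 0.0012 0.0011 ztop -0.0092
y -0.0401 x mid 0.0011 0.0012 ztop -0.0095
y -0.021 x mid 0.0012 0.0011 ztop -0.0097
tool y range -0.12673493669402172 -0.012007933734703826
```

View pics/s8.png

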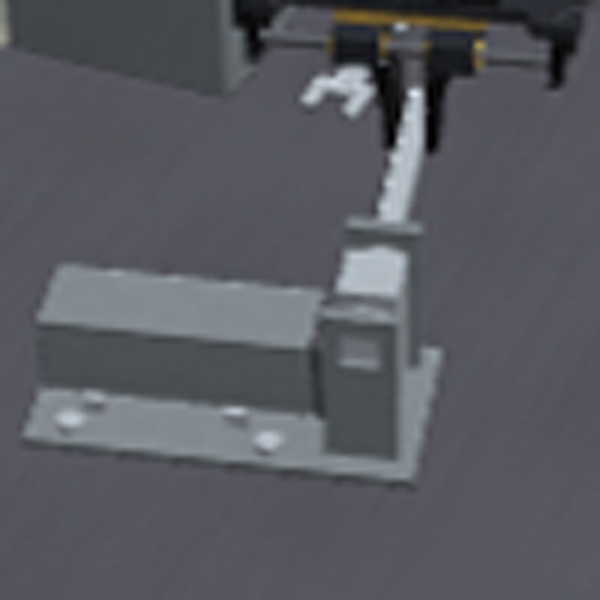

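View pics/w14.png

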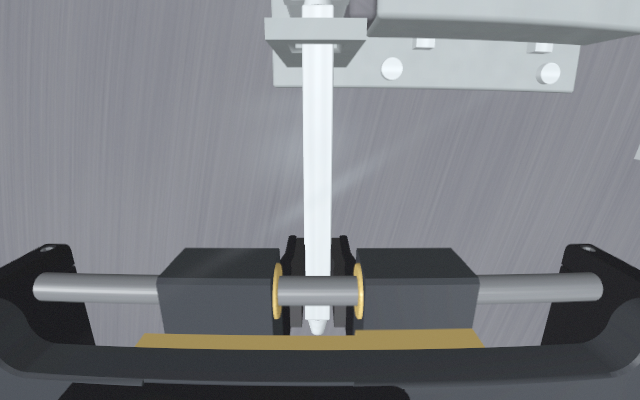

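In this wrist view the bar strip seems drawn over the lug top at (265–366, 18–40). I'll check depths there before going on.

```bash
python3 - <<'E'
from h import *
s=r.read_state();m=r.camera_model("wrist");p,d=r.camera("wrist");C=cloud(m,d)
for v in (2,6,10,15,20,25,30,35,40,44,48,52,58,64,70,80): print(v,"bar",C[v,318].round(4),p[v,318],"lug",C[v,285].round(4),C[v,350].round(4))
cv2.imwrite("pics/w15.png",cv2.resize(p[0:100,250:400],None,fx=5,fy=5,interpolation=cv2.INTER_CUBIC))
m=r.camera_model("side");p,d=r.camera("side");cv2.imwrite("pics/s9.png",cv2.resize(p[140:185,305:345],None,fx=12,fy=12,interpolation=cv2.INTER_CUBIC));C=cloud(m,d)
for v in range(148,164):print(v,C[v,324].round(3),p[v,322:328].mean(1).astype(int))
E
```

```text
2 bar [ 0.6022 -0.0385  0.0879] [240 236 229] lug [ 0.5852 -0.0363  0.0669] [ 0.6162 -0.0295  0.0679]
6 bar [ 0.6026 -0.0404  0.0893] [252 249 243] lug [ 0.577  -0.024   0.0093] [ 0.6166 -0.0317  0.0692]
10 bar [ 0.603  -0.0419  0.089 ] [255 251 246] lug [ 0.5774 -0.0263  0.0088] [ 0.617  -0.0331  0.0681]
15 bar [ 0.6034 -0.0438  0.0887] [255 252 246] lug [ 0.5779 -0.029   0.008 ] [ 0.6176 -0.035   0.0671]
20 bar [ 0.6047 -0.0494  0.1048] [207 205 197] lug [ 0.5922 -0.0524  0.1053] [ 0.6168 -0.0468  0.1052]
25 bar [ 0.6051 -0.0512  0.1047] [209 206 197] lug [ 0.5924 -0.0539  0.1041] [ 0.6173 -0.0481  0.1033]
30 bar [ 0.6055 -0.053   0.1047] [207 204 197] lug [ 0.5928 -0.0558  0.1046] [ 0.6177 -0.05    0.1041]
35 bar [ 0.6059 -0.0547  0.1044] [206 204 196] lug [ 0.5932 -0.0576  0.1046] [ 0.6181 -0.052   0.1048]
40 bar [ 0.6063 -0.0564  0.104 ] [118 116 110] lug [ 0.5933 -0.0591  0.1027] [ 0.6186 -0.0535  0.1035]
44 bar [ 0.606  -0.0554  0.0892] [228 225 219] lug [ 0.5927 -0.0595  0.0955] [ 0.6194 -0.0534  0.0955]
48 bar [ 0.6065 -0.0574  0.0915] [255 251 246] lug [ 0.5915 -0.0593  0.0
[... 681 characters left out ...]
88  81 177 203 187 189]
151 [ 0.622 -0.1    0.088] [ 87  74 152 190 188 190]
152 [ 0.622 -0.098  0.085] [ 85 104 164 189 189 181]
153 [ 0.617 -0.086  0.091] [ 83 140 181 188 189 175]
154 [ 0.615 -0.081  0.091] [ 79 170 200 189 190 165]
155 [ 0.613 -0.077  0.091] [ 76 152 190 189 190 155]
156 [ 0.611 -0.071  0.091] [116 156 182 186 179 145]
157 [ 0.602 -0.05   0.105] [136 134 134 133 138 130]
158 [ 0.6   -0.045  0.106] [ 89  98 103 111 118 118]
159 [ 0.599 -0.041  0.105] [74 74 74 74 74 74]
160 [ 0.601 -0.046  0.096] [87 91 87 81 77 75]
161 [ 0.602 -0.049  0.09 ] [157 168 154 131 106  85]
162 [ 0.594 -0.031  0.102] [189 189 188 183 174 137]
163 [ 0.593 -0.028  0.1  ] [185 186 187 189 192 157]
```

View pics/w15.png

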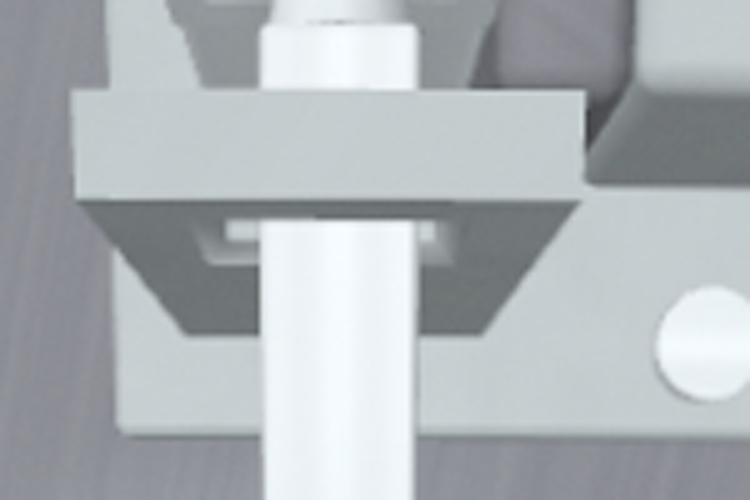

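View pics/s9.png

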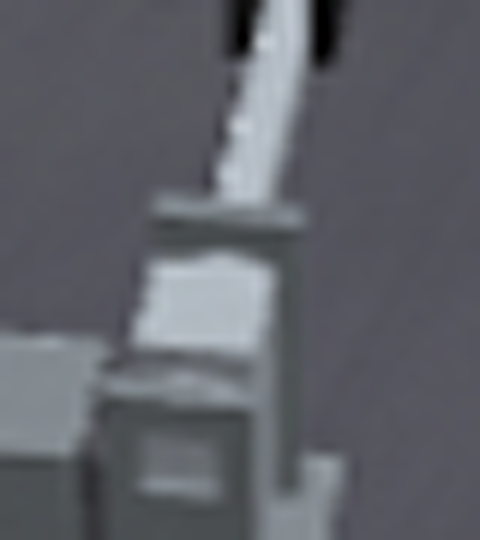

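In the zoom the bar is clearly through the first lug's hole: the lug top occludes it, with near-equal gaps of 54 and 45 px on the two sides. I'll lower by 1 mm and continue.

Request:
{"method": "carry_out", "body": {
  "increments": "0 0 0 0 -0.004 0.0015 0; 0 0 0 0 -0.009 0.0015 0; 0 0 0 0 -0.014 0.0015 0; 0 0 0 0 -0.019 0.0015 0; 0 0 0 0 -0.024 0.0015 0"
}}

```text
time: 16.45
ee_pos: [0.622, -0.133, 0.0796]
eef_rot: [0.994, 0.111, 0.0, 0.001]
ft_force: [-0.3, -0.8, -2.2]
width: 0.013
```

Request:
{"method": "carry_out", "body": {
  "increments": "0 0 0 0 -0.005 0 0; 0 0 0 0 -0.010 0 0; 0 0 0 0 -0.015 0 0; 0 0 0 0 -0.020 0 0; 0 0 0 0 -0.025 0 0"
}}

```text
time: 17.08
ee_pos: [0.6164, -0.1083, 0.0795]
eef_rot: [0.994, 0.111, 0.0, 0.001]
ft_force: [0.7, 0.0, -3.1]
width: 0.013
```

```bash
python3 go.py .609 -.0755 .0797 12.65; python3 - <<'E'
from h import *
p,d=r.camera("wrist");cv2.imwrite("pics/w16.png",p)
E
```

```text
t 17.07 pos [ 0.6164 -0.1083  0.0795] F [ 0.7  0.  -3.1] w 0.013 turn [0.1 0.  0.1] shift [-0.     -0.0336 -0.0003]
```

View pics/w16.png

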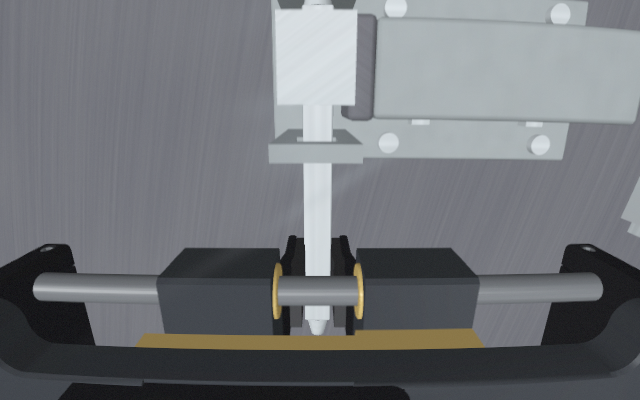

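The wrist view shows the bar through the lug at (316,150) and the eye block at (316,60), with its tip at (318,3) past the block and no contact force.

Request:
{"method": "carry_out", "body": {
  "increments": "0 0 0 0 -0.005 0 0; 0 0 0 0 -0.010 0 0; 0 0 0 0 -0.015 0 0; 0 0 0 0 -0.020 0 0; 0 0 0 0 -0.025 0 0"
}}

```text
time: 17.75
ee_pos: [0.6107, -0.0827, 0.0795]
eef_rot: [0.994, 0.111, 0.0, 0.001]
ft_force: [0.4, -0.2, -2.6]
width: 0.0129
```

Request:
{"method": "carry_out", "body": {
  "increments": "0 0 0 0 -0.003 0 0; 0 0 0 0 -0.006 0 0; 0 0 0 0 -0.009 0 0; 0 0 0 0 -0.010 0 0; 0 0 0 0 -0.010 0 0"
}}

```text
time: 18.38
ee_pos: [0.6085, -0.0729, 0.0795]
eef_rot: [0.994, 0.111, 0.0, 0.001]
ft_force: [-0.3, 0.1, -3.2]
width: 0.013
```

```bash
python3 go.py .609 -.0755 .0797 12.65; python3 - <<'E'
from h import *
p,d=r.camera("wrist");cv2.imwrite("pics/w17.png",p)
p,d=r.camera("side");cv2.imwrite("pics/s10.png",cv2.resize(p[120:220,260:360],None,fx=6,fy=6,interpolation=cv2.INTER_CUBIC))
E
```

```text
t 18.38 pos [ 0.6085 -0.0729  0.0795] F [-0.3  0.1 -3.2] w 0.013 turn [0.1 0.  0.1] shift [-0.0001  0.0026 -0.0002]
```

View pics/w17.png

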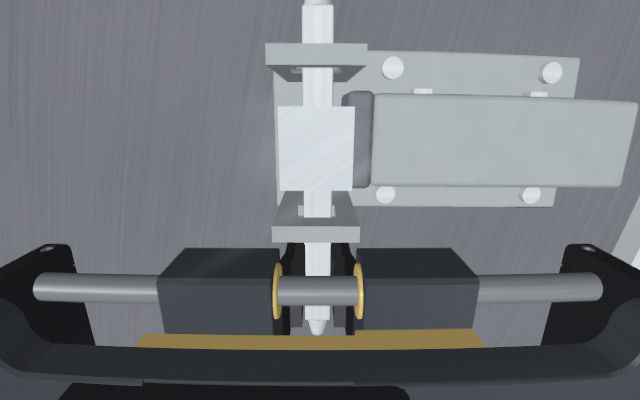

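View pics/s10.png

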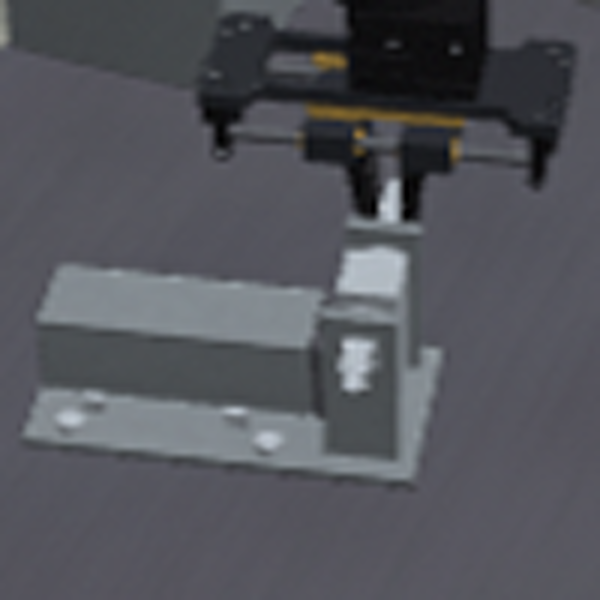

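The side view shows the bar tip out of the far lug at (358,365), about 28 mm, and the tail sticks out about 65 mm on the gripper side. I'll ease it down, release, then rise clear.

Request:
{"method": "carry_out", "body": {
  "increments": "0 0 0 0 0 0.001 0; 0 0 0 0 0 0.002 0; 0 0 0 0 0 0.002 0.02; 0 0 0 0 0 0.002 0.035; 0 0 0 0 0 0.002 0.045"
}}

```text
time: 19.1
ee_pos: [0.6087, -0.073, 0.0777]
eef_rot: [0.994, 0.111, 0.0, 0.001]
ft_force: [0.0, 0.2, -0.8]
width: 0.0327
```

Request:
{"method": "carry_out", "body": {
  "increments": "0 0 0 0 0.002 0 0.045; 0 0 0 0 0.002 -0.01 0.045; 0 0 0 0 0.002 -0.03 0.045; 0 0 0 0 0.002 -0.06 0.045; 0 0 0 0 0.002 -0.10 0.045"
}}

```text
time: 19.73
ee_pos: [0.6089, -0.0747, 0.1797]
eef_rot: [0.994, 0.111, 0.0, 0.001]
ft_force: [0.7, -1.0, 0.8]
width: 0.0449
```

Request:
{"method": "carry_out", "body": {
  "increments": "0 0 0 0 0.02 0 0.045; 0 0 0 0 0.06 -0.02 0.045; 0 0 0 0 0.10 -0.04 0.045; 0 0 0 0 0.14 -0.06 0.045; 0 0 0 0 0.14 -0.06 0.045"
}}

```text
time: 20.35
ee_pos: [0.64, -0.2161, 0.2415]
eef_rot: [0.994, 0.108, 0.001, 0.002]
ft_force: [-0.2, 1.1, -0.6]
width: 0.0448
```

```bash
python3 - <<'E'
from h import *
s=r.read_state();print(s["time"],s["ee_pos"],s["ft_force"],s["width"])
p,d=r.camera("wrist");cv2.imwrite("pics/w18.png",p)
p,d=r.camera("top");cv2.imwrite("pics/t11.png",p)
p,d=r.camera("side");cv2.imwrite("pics/s11.png",cv2.resize(p[60:360,200:420],None,fx=2,fy=2,interpolation=cv2.INTER_CUBIC))
cv2.imwrite("pics/s11c.png",cv2.resize(p[120:220,260:360],None,fx=6,fy=6,interpolation=cv2.INTER_CUBIC))
E
```

```text
20.35 [ 0.63999355 -0.21614986  0.24150549] [-0.22399971  1.08336655 -0.57789894] 0.04475045199221932
```

View pics/w18.png

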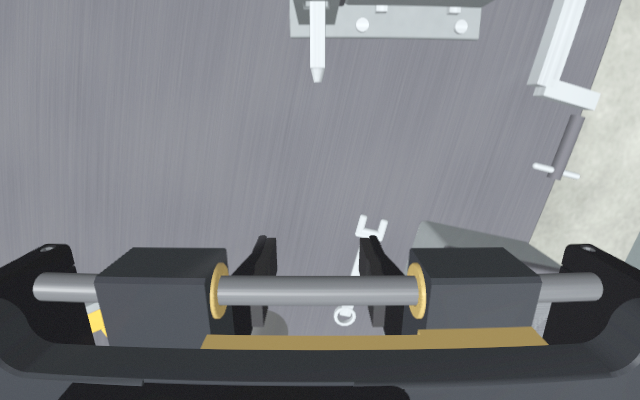

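View pics/s11c.png

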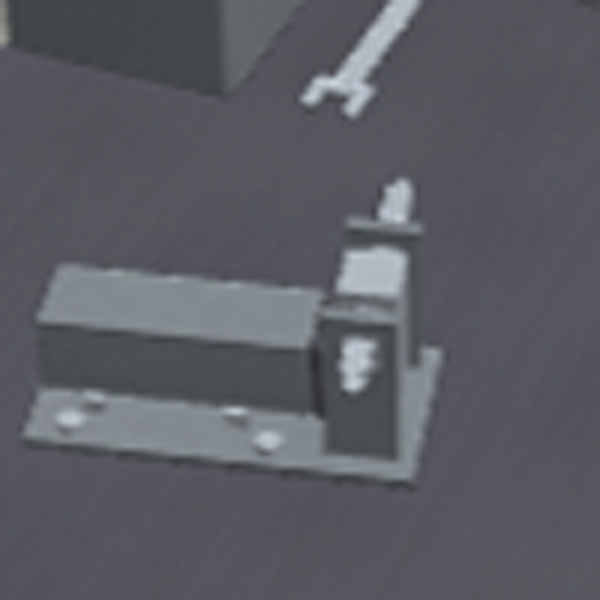

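View pics/t11.png

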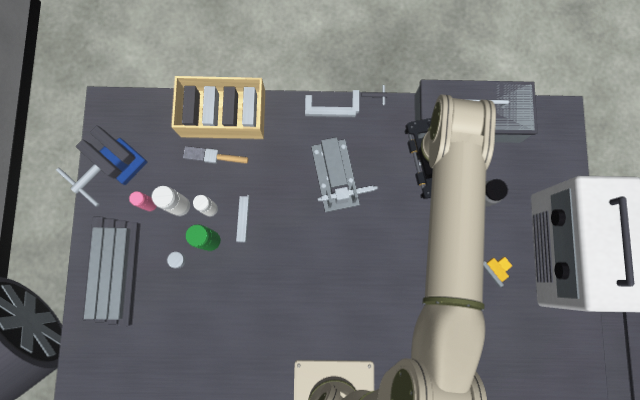

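The bar sticks out on both sides. In the top view it runs from (320,199) to (377,188). The can at (170,200) and the jar at (496,190) are still standing. One last numeric check, then I'll hand in.

```bash
python3 - <<'E'
from h import *
m=r.camera_model("top");p,d=r.camera("top");C=cloud(m,d)
ex=np.array([np.cos(np.radians(12.65)),np.sin(np.radians(12.65))]);ey=np.array([-ex[1],ex[0]])
reg=(np.abs(C[...,0]-.595)<.06)&(np.abs(C[...,1]+.015)<.05)&(C[...,2]>.094)&(C[...,2]<.112)
k,L=cv2.connectedComponents(reg.astype(np.uint8),connectivity=4)
for i in range(1,k):
    P=C[L==i]
    if len(P)>10:c=np.array(cv2.minAreaRect(P[:,:2].astype(np.float32))[0]);print(len(P),"xs",round(c@ex,4),"ys",round(c@ey,4))
for n,(u,v) in dict(can=(170,192),jar=(495,188)).items(): print(n,C[v,u].round(4))
b=toplane(m,[(320,199),(377,188)],.082)[:,:2];print("bar ends ys",(b@ey).round(3),"lug mid ys -.1455")
s=r.read_state();print(s["time"],s["ft_force"].round(1))
print(r.close_job())
E
```

```text
45 xs 0.5773 ys -0.1824
144 xs 0.5778 ys -0.1446
42 xs 0.5776 ys -0.1067
can [0.5764 0.4561 0.1748]
jar [ 0.618  -0.4626  0.0987]
bar ends ys [-0.08  -0.252] lug mid ys -.1455
20.55 [ 0.6 -0.2  0.3]
the job is handed in; nothing more can be done
None
```

The support is put away: both tubes are pushed fully home, and the transport bar is threaded through both lugs and the eye block and released. I handed the job in at 20.6 s; it returned no verdict.

- **Tubes:** I pushed on the eye block with closed fingers. At about 4 N the inner tube closed first, then at about 10 N the middle tube, until a hard stop at about 36 N along the tubes.
- **Bar:** It went through the near lug, the eye block and the far lug with no noticeable contact force.

Last checks before hand-in:

- **Alignment:** The eye block lined up with the two lugs to within 0.5 mm along the closing direction.
- **Bar ends:** It sticks out roughly 24 mm beyond the far lug and 65 mm beyond the near one, so it is secure but not centred.
- **Can and jar:** Both were still standing where they started, and the gripper was clear of everything.

Two readings were odd but led to no visible problem:

- **Upward force:** While pushing, the wrist showed an upward force nearly equal to the push, up to about 32 N at the stop. Raising the tool barely changed it, so I never found its cause.
- **Bar offset:** The bar sat about 1 mm off the tool's centre line in the wrist camera, while the side camera showed close to none. That was well within the 3 mm clearance.

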